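Uncap the mould and hold the bowl ejected

TASK

Demould the small bowl: pull the round cap on top of the mould all the way up until it snaps into its open position, and let go of it. Then take the ejector lever by its black handle, swing it up to the cam's highest lift point, where the lever stands straight up (not past it), and finish while still holding the lever there, because its spring would drop the bowl back. Let the lever alone lift the bowl: do not touch the bowl, and leave the pots, jar and brush around the stand where they are.

Things in the scene. Friction and masses are not known exactly. Their poses are not given: they have to be found in the camera images.
- stand: Fixed demoulding stand. Mm: base plate x +-90, y -180 to 90, 12 high; grey housing 130 x 130 to z 70; white plaster mould ring, outer radius 55, inner 41, z 70 to 115; guide rods radius 5 at x +-69, y 0, to z 165; bearing block 40 x 18 at y -119, to z 72. Origin: on the table on the mould's axis; z up; lever on its -y side. x, y, yaw vary.
- cap_knob (a point): Centre of the cap's black knob head, 28 mm in diameter, 24 mm high (neck 18 mm wide), axis upright; pinch it from above. 147.5 mm above the table with the cap down. The cap is an aluminium disc 100 mm wide, 10 mm thick, its upper face 22 mm below this point, with two ears along the stand's x that ride on the guide rods.
- cap (a joint): Height of the cap above its closed place on the mould, m: 0 closed, 0.045 fully open (stop). Slides straight up only. A spring detent holds it at both ends: it takes about 8 N to start it upwards, less and less towards the middle; past 26 mm it is drawn on up, and then stays up by itself against the stop.
- eject_lever (a joint): Lever angle, rad: 0 at its rest stop, pointing to the stand's -x, 30 deg above level; grows as the handle swings up. 1.047: lever straight up, the cam's highest lift, bowl raised 20 mm. Beyond that, to the stop at 1.75, the bowl sinks again. A return spring (0.15 Nm at rest, 0.3 Nm at the top) takes it back to 0 when released.
- lever_grip (a point): Centre of the lever's black barrel handle: cylinder 30 mm in diameter, 26 mm long, axis along the stand's y; pinch it from above across its flat ends (closing along stand y), it turns between the pads. On a 10 mm round bar, 140 mm from the pivot. In the stand's frame at (-121, -150, 120) mm at rest, (0, -150, 190) with the lever straight up.
- lever_pivot (a point): Pivot of the lever on the stand, at stand (0, -150, 50) mm, fixed; the handle moves about it in the stand's x-z plane on a radius of 140 mm; the hinge axis is the stand's y.
- bowl: Small white bowl, 72 mm wide and 33 mm high, loose in the mould on the round ejector plate. Origin: centre of its underside, 80 mm above the table at rest and 100 mm at the highest lift. Hidden by the cap from above.
- tagine0: Bystander: small white lidded pot (tagine), 70 mm wide, 79 mm high; origin under its centre.
- tagine1: Bystander: small white lidded pot (tagine), 70 mm wide, 79 mm high; origin under its centre.
- tagine2: Bystander: small white lidded pot (tagine), 70 mm wide, 79 mm high; origin under its centre.
- glaze_jar: Bystander: amber jar with white cap, 48 mm wide, 60 mm high; origin under its centre.
- dish: Bystander: terracotta bowl, 90 mm wide, 35 mm high; origin under its centre.
- brush: Bystander: paint brush 170 mm long lying on the table; origin on its underside about mid-length.

How it is judged:
By the outcome, as a careful person would: the job done as asked, in the order asked, and still so for the second after the job is handed in, while the arm keeps its last pose, push and grip.
It also fails if it takes over 42 s, if anything falls off the work surface, if the arm or the gripper's body presses on something with over 40 N, if the wrist force passes 120 N, or if a joint passes its speed limit or range.

ROBOT

A 7-joint arm with a two-finger parallel gripper is mounted at the origin on the work surface. World frame = base frame: x ahead of the robot, y to its left, z up, the work surface at z = 0. Lengths are in m, angles in rad, forces in N, time in s.
With the tool pointing down it reaches from about 0.425 to 0.95 m from the base axis. Payload 16.7 kg.
Tool frame: the origin (TCP) lies midway between the tips of the shut fingers; the grasp point (between the pads) lies 19 mm behind it; z points along the fingers, y is the line along which they close (so a half turn about z gives the same grasp; the last joint's range is limited). The gripper opens to 94 mm and grips with 3 to 60 N. Pads are 16 mm wide; open, the fingers measure 119 mm over their backs; the gripper's body (75 mm by 177 mm) begins 78 mm behind the grasp point.
Start: joints at [1.058, 0.426, 0.074, 1.606, -0.034, 1.111, -0.067], TCP at [0.24, -0.631, 0.205] pointing down, gripper open.
Joint ranges: [-2.85, 2.85], [-0.5, 2.14], [-1.23, 1.37], [0.21, 2.46], [-1.02, 4.16], [0.16, 2.05], [-2.73, 2.73]. Speed limits (rad/s): [1.89, 1.89, 2.39, 2.39, 3.01, 3.01, 3.01].

INTERFACE

Orientations are given as a unit quaternion [x, y, z, w].
In Python, from rig import r gives the robot as it stands.
- The arm moves only by the tool shift_gripper, called after "Request:" as a command line: name --argument value ..., lists and objects as JSON in quotes. Schema: {"type":"object","properties":{"deltas":{"type":"array","items":{"type":"array","items":{"type":"array","items":{"type":"number"},"minItems":5,"maxItems":5},"minItems":1,"maxItems":12},"minItems":1,"maxItems":1},"clamp_n":{"type":"number"},"only":{"type":"string"},"quiet":{"type":"boolean"},"lines":{"type":"string"}},"required":["deltas"],"additionalProperties":false}. deltas is a list that holds a single list of rows (three levels of brackets), with 1 to 12 rows, each of 5 numbers: dx, dy, dz in shares of 0.75 m (1.0 is 0.75 m), then a turn about the tool's z in parts of the range, where 1.0 means 180 degrees, then the finger opening in m; each row is the pose to reach, as a shift and turn from the pose commanded when the call began, along the tool's axes at that moment; what a row does not reach only later rows make up. A row lasts 1/10 s, in which the tool goes at most 0.05 m and 0.15 rad, less where a joint would pass 70% of its speed; a pose out of reach is approached as far as the arm can. The fingers move at their own pace and stop on an object; clamp_n is the grip in N (left out, the last holds). Time passes only in rows, so rows that do not move let the fingers close. The tool returns the time, the measured TCP pose, the force, the opening and the grip force at its end. only (a regular expression) keeps the lines of the reply that match it, lines (a string "A,B") keeps lines A to B, and quiet returns only ok. Input that does not fit is refused with a message, and nothing moves.
- r.get_state(): the state, without advancing time (a new reading comes with each control period).
- r.capture(name): name is "scene" or "top"; returns (picture, depth): 420x560x3 uint8, red, green, blue; 420x560 float32, m along the optical axis (not along the pixel's ray), 0 where there is no reading.
- r.camera_params(name): a dict with "vertical_fov" (degrees; the focal length in pixels is half the picture's height over the tangent of half this angle, whatever the lens; pixels are square), "cx", "cy" (the principal point, pixels), "eye" and "rotation" of the camera in the world. Camera axes: x right, y up, looking along -z (the intrinsics and any distortion apply to the point x, -y, -z); pixel columns grow to the right and rows downward; lengths in m; the calibration is good to about 2 mm. A picture is of the moment at which its call begins. camera_params takes no time and is no camera call.
- r.close_job(): hands the job in; it is judged then, once.
The state is a dict: "clock": time; "q": joint angles; "joint_vel": joint speeds; "tau": joint torques, N m; "tool_pos": TCP position; "tool_rot": TCP orientation; "contact_force": force on the tool from outside, world axes, zero at the start; "ft_torque": the same for the moment, N m; "finger_gap": finger opening in m; "grasp_force": force on a finger pad.
Only numpy, scipy, OpenCV 4.12 (cv2) and the standard library are available. Lean on these libraries where they do the work, as an engineer would, in place of code of your own. Each camera call takes 0.05 s, during which the arm holds its last target. There are 200 camera calls.

## Working session

There is one attempt and no reset: what is moved stays moved. The work goes in short steps, Python scripts to look and compute and a tool call to move; the robot and the scene stay as the last step left them, time stands still between calls to the robot, and variables do not carry over. Pictures are saved under pics/ and viewed, at most 10 in all, crops included, and the job is handed in when it is done.

```bash
ls; mkdir -p pics; python3 - <<'E'
from rig import r
import cv2,numpy as np
for n in("scene","top"):
    p,d=r.capture(n); cv2.imwrite(f"pics/{n}0.png",p[:,:,::-1]); np.save(f"{n}0.npy",d); print(n,r.camera_params(n))
print(r.get_state())
E
```

```text
pics
rig.py
scene {'vertical_fov': 50.001310875162766, 'cx': 277.74315454216065, 'cy': 206.26851948959822, 'eye': array([0.97248786, 0.53057043, 0.84259582]), 'rotation': array([0.11236399, 0.30493848, 0.89178197, 0.31482022])}
top {'vertical_fov': 46.84176481695827, 'cx': 277.21975583329754, 'cy': 203.7324158976745, 'eye': array([0.49273203, 0.07292398, 1.31098443]), 'rotation': array([ 0.04223232, -0.02345022, -0.70078925,  0.71173095])}
{'clock': 0.1, 'q': array([ 1.05750004,  0.42664653,  0.07380977,  1.60654719, -0.03408601,
        1.11082532, -0.06709452]), 'joint_vel': array([-0.00168422, -0.00096094,  0.00115776, -0.00161833,  0.00106738,
       -0.00013184,  0.00133871]), 'tau': array([ 8.94383556e-03, -9.37464881e+01,  3.67700748e+00, -4.55033040e+01,
       -4.85890789e-02,  1.69437256e-02,  8.84477618e-05]), 'tool_pos': array([ 0.24003056, -0.63044218,  0.20485781]), 'tool_rot': array([ 9.83500183e-01,  1.80906190e-01, -1.42340361e-04, -5.66730943e-04]), 'contact_force': array([-0.23266548, -0.22170728,  0.14227107]), 'ft_torque': array([-0.00082127,  0.04252148,  0.07431611]), 'grasp_force': 0.0, 'finger_gap': 0.09426806818930328}
```

View pics/scene0.png

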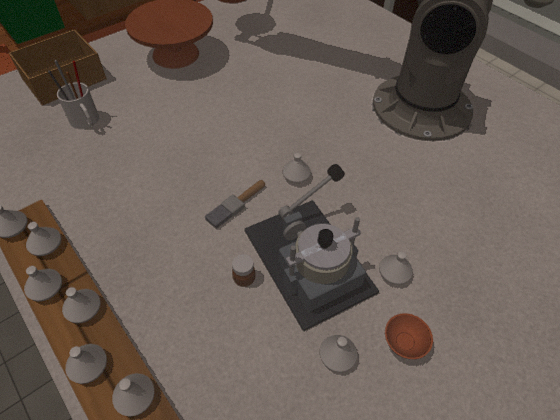

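View pics/top0.png

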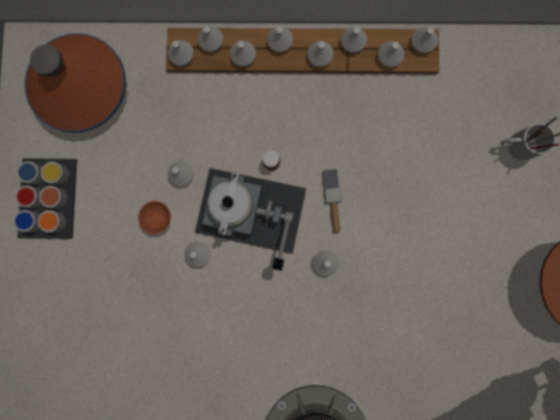

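The scene view shows the knob at about (325,237) and the lever handle at about (336,172). In the top view they are at about (228,202) and (279,264). I'll enlarge both to read them more exactly.

```bash
python3 - <<'E'
import cv2,numpy as np
a=cv2.imread("pics/scene0.png")[150:340,230:420]; b=cv2.imread("pics/top0.png")[160:290,180:320]
a=cv2.convertScaleAbs(cv2.resize(a,(570,570),interpolation=2),alpha=1.8)
b=cv2.convertScaleAbs(cv2.resize(b,None,fx=4,fy=4,interpolation=2),alpha=1.8)
cv2.imwrite("pics/a.png",a);cv2.imwrite("pics/b.png",b)
E
```

```text
(no output)
```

View pics/a.png

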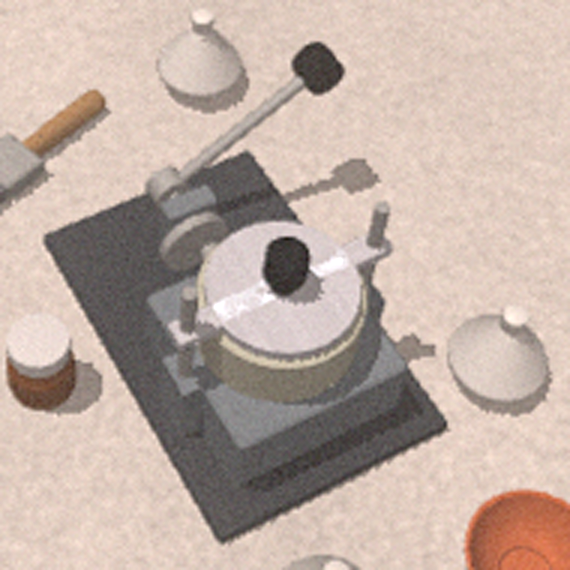

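View pics/b.png

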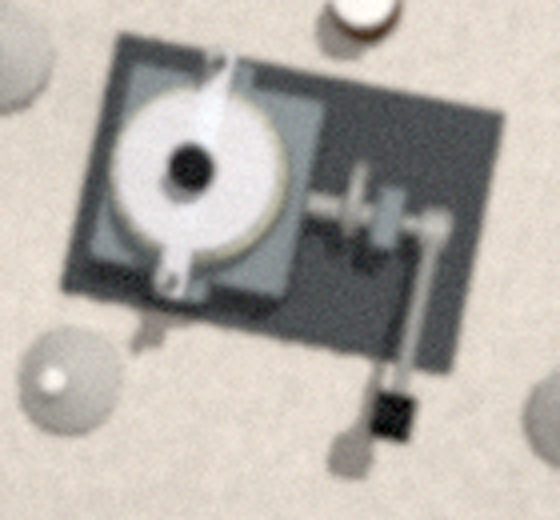

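In the crops, scene has the knob at (325.0,238.3) and the handle at (335.7,172.3). Top has the knob at (227.1,201.6) and the handle at (277.6,263.6). The base plate corners are clear in top, so I'll triangulate the two points and fit the stand's pose.

```bash
cat > geo.py <<'E'
from rig import r
import numpy as np
from scipy.spatial.transform import Rotation as R
from scipy.optimize import least_squares
def proj(n,P):
    c=r.camera_params(n); f=210/np.tan(np.radians(c['vertical_fov']/2))
    q=R.from_quat(c['rotation']).inv().apply(np.atleast_2d(P)-c['eye'])
    return np.c_[c['cx']-f*q[:,0]/q[:,2], c['cy']+f*q[:,1]/q[:,2]]
def tri(obs):
    s=least_squares(lambda P:np.concatenate([proj(n,P)[0]-uv for n,uv in obs]),[.5,0,.1])
    return s.x,s.fun
def stand(s,L): return R.from_euler('z',s[2]).apply(np.atleast_2d(L))+[s[0],s[1],0]
E
python3 - <<'E'
from geo import *
A=lambda u,v:(230+u/3-.33,150+v/3-.33)
B=lambda u,v:(180+u/4-.38,160+v/4-.38)
k,e=tri([("scene",A(286,266)),("top",B(190,168))]);print("knob",k,e)
h,e=tri([("scene",A(318,68)),("top",B(392,416))]);print("handle",h,e)
pts=[("top",B(121,35),(.09,.09,.012)),("top",B(504,113),(.09,-.18,.012)),("top",B(452,374),(-.09,-.18,.012)),("top",B(64,291),(-.09,.09,.012)),
("top",B(190,168),(0,0,.1475)),("top",B(392,416),(-.121,-.15,.12)),
("scene",A(286,266),(0,0,.1475)),("scene",A(318,68),(-.121,-.15,.12)),
("scene",A(46,238),(.09,-.18,.012)),("scene",A(250,152),(-.09,-.18,.012)),("scene",A(446,427),(-.09,.09,.012)),("scene",A(222,542),(.09,.09,.012))]
f=lambda s:np.concatenate([proj(n,stand(s,l))[0]-uv for n,uv,l in pts])
s=least_squares(f,[k[0],k[1],-.2]);print(s.x,np.degrees(s.x[2]));print(s.fun.reshape(-1,2).round(1))
print(stand(s.x,[(0,0,.1475),(-.121,-.15,.12),(0,-.15,.19)]))
st=r.get_state();T=R.from_quat(st['tool_rot']);print(T.as_matrix().round(3))
E
```

```text
knob [0.60462841 0.22622661 0.14549395] [ 0.04349546  0.00454127  0.04299591 -0.0376059 ]
handle [0.45637765 0.10254365 0.11945034] [-0.20686857 -0.02152756 -0.1778861   0.15402285]
[ 0.60503151  0.2264275  -0.1969494 ] -11.284369544552113
[[-1.3 -1.2]
 [ 0.1 -0.2]
 [-0.9  0.2]
 [-2.1 -0.5]
 [-0.1 -0.3]
 [-0.4 -0.1]
 [ 0.1 -0.4]
 [-0.2  0.1]
 [-1.3 -1.1]
 [-0.4 -1.1]
 [ 1.3 -1.4]
 [-0.5 -0.8]]
[[0.60503151 0.2264275  0.1475    ]
 [0.45701888 0.1030044  0.12      ]
 [0.57567971 0.07932728 0.19      ]]
[[ 0.935  0.356 -0.   ]
 [ 0.356 -0.935  0.001]
 [-0.    -0.001 -1.   ]]
```

The stand is at (0.605, 0.226) with yaw -0.197, and the triangulated heights agree with the text. First I move above the knob, with the fingers closing along the stand's y so they clear the rods. In tool axes that is about (0.646, -0.671, -0.045) with a turn of -2.58, done in two calls.

The manual's scale: shifts go in shares of 0.75 m and turns go in shares of 180 degrees. Converting my numbers, -0.32 m is -0.4267, -0.045 m is -0.06, -0.04 rad is -0.0127.

Request:
shift_gripper --deltas '[[[0.0133, -0.0133, -0.0267, -0.0127, 0.094], [0.0467, -0.048, -0.0533, -0.0446, 0.094], [0.0867, -0.0893, -0.06, -0.0891, 0.094], [0.1267, -0.1307, -0.06, -0.1337, 0.094], [0.1667, -0.172, -0.06, -0.1783, 0.094], [0.2067, -0.2133, -0.06, -0.2228, 0.094], [0.2467, -0.2547, -0.06, -0.2674, 0.094], [0.2867, -0.296, -0.06, -0.3119, 0.094], [0.3267, -0.3373, -0.06, -0.3565, 0.094], [0.3667, -0.3787, -0.06, -0.4011, 0.094], [0.4, -0.4133, -0.06, -0.4393, 0.094], [0.4133, -0.4267, -0.06, -0.4552, 0.094]]]'

```text
clock: 1.3
tool_pos: [0.4171, -0.2183, 0.2506]
tool_rot: [0.621, 0.784, 0.0, 0.0]
contact_force: [-0.1, 0.1, 0.8]
finger_gap: 0.0942
grasp_force: 0.0
```

```bash
cat > delta.py <<'E'
import sys
from geo import *
st=r.get_state(); T=R.from_quat(st['tool_rot'])
d=np.array([float(a) for a in sys.argv[1:4]])-st['tool_pos']
ty=T.as_matrix()[:,1]; yaw=np.arctan2(ty[1],ty[0]); 
t=-((1.374-yaw+np.pi)%(2*np.pi)-np.pi)
print("tool shift",T.inv().apply(d).round(4),"turn",round(t,3),"q",st['q'].round(2),"t",st['clock'],"F",st['contact_force'].round(1),"pos",st['tool_pos'].round(4))
E
python3 delta.py .605 .2263 .25
```

```text
tool shift [0.3897 0.2848 0.0008] turn -1.143 q [ 0.71  0.07 -0.37  1.97  0.03  1.11  0.55] t 1.3 F [-0.1  0.1  0.8] pos [ 0.4171 -0.2183  0.2506]
```

In the tool's units: 0.39 m is 0.52, 0.37 m is 0.4933, -1.143 rad is -0.3638.

Request:
shift_gripper --deltas '[[[0.0267, 0.02, 0, -0.0255, 0.094], [0.0733, 0.0533, 0, -0.0637, 0.094], [0.12, 0.088, 0, -0.1019, 0.094], [0.1667, 0.1213, 0, -0.1401, 0.094], [0.2133, 0.156, 0, -0.1783, 0.094], [0.26, 0.1893, 0, -0.2165, 0.094], [0.3067, 0.224, 0, -0.2546, 0.094], [0.3533, 0.2587, 0, -0.2865, 0.094], [0.4, 0.292, 0, -0.3183, 0.094], [0.4467, 0.3267, 0, -0.3438, 0.094], [0.4933, 0.36, 0, -0.3597, 0.094], [0.52, 0.38, 0, -0.3638, 0.094]]]'

```text
clock: 2.5
tool_pos: [0.6081, 0.2253, 0.2498]
tool_rot: [0.1, 0.995, 0.001, -0.001]
contact_force: [-1.2, -0.7, 1.0]
finger_gap: 0.0941
grasp_force: 0.0
```

```bash
python3 delta.py .605 .2263 .135
```

```text
tool shift [0.0031 0.0003 0.1148] turn -0.004 q [ 0.09  0.44 -0.74  1.58  0.31  1.24  0.67] t 2.5 F [-1.2 -0.7  1. ] pos [0.6081 0.2253 0.2498]
```

In the tool's units: 0.115 m is 0.1533, 0.112 m is 0.1493.

Request:
shift_gripper --deltas '[[[0.0013, 0, 0.0267, 0, 0.094], [0.0027, 0, 0.0667, 0, 0.08], [0.0027, 0, 0.1067, 0, 0.06], [0.0027, 0, 0.1333, 0, 0.06], [0.0027, 0, 0.1493, 0, 0.06], [0.0027, 0, 0.1533, 0, 0.06], [0.0027, 0, 0.1533, 0, 0.06]]]'

```text
clock: 3.2
tool_pos: [0.606, 0.2225, 0.1357]
tool_rot: [0.102, 0.995, 0.0, 0.0]
contact_force: [-0.8, -0.7, -0.4]
finger_gap: 0.0602
grasp_force: 0.0
```

```bash
python3 - <<'E'
from rig import r
import cv2
p,d=r.capture("scene"); cv2.imwrite("pics/c.png",cv2.convertScaleAbs(cv2.resize(p[130:330,230:430,::-1],None,fx=3,fy=3,interpolation=2),alpha=1.8))
E
python3 delta.py .605 .2263 .135
```

```text
tool shift [0.0019 0.0034 0.0013] turn -0.008 q [ 0.06  0.53 -0.7   1.7   0.39  1.04  0.6 ] t 3.25 F [ 0.8 -0.6  0.3] pos [0.6062 0.2226 0.1363]
```

View pics/c.png

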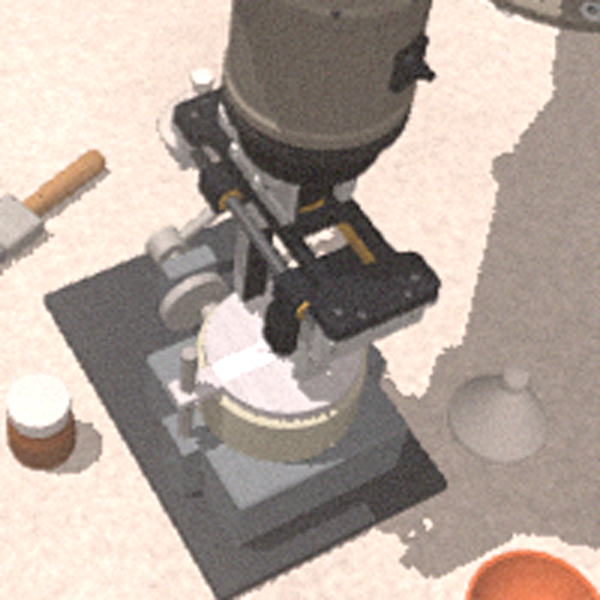

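The fingers straddle the knob (around (290,300) in the crop) and touch nothing. I'll move 3 mm to centre on it, then close.

In the tool's units: 0.003 m is 0.004, 0.002 m is 0.0027.

Request:
shift_gripper --deltas '[[[0.0027, 0.004, 0, 0, 0.06], [0.0027, 0.004, 0, 0, 0.04], [0.0027, 0.004, 0, 0, 0.02], [0.0027, 0.004, 0, 0, 0.02], [0.0027, 0.004, 0, 0, 0.02], [0.0027, 0.004, 0, 0, 0.02]]]' --clamp_n 35

```text
clock: 3.85
tool_pos: [0.6046, 0.2259, 0.1356]
tool_rot: [0.102, 0.995, 0.0, 0.0]
contact_force: [-0.0, 1.6, 0.6]
finger_gap: 0.0271
grasp_force: 35.0
```

```bash
python3 delta.py .605 .2263 .185
```

```text
tool shift [-0.0004  0.0005 -0.0494] turn -0.008 q [ 0.05  0.53 -0.7   1.71  0.39  1.04  0.59] t 3.85 F [-0.   1.6  0.6] pos [0.6046 0.2259 0.1356]
```

The knob is gripped at 27 mm. I'll lift it slowly.

In the tool's units: -0.047 m is -0.0627, -0.046 m is -0.0613.

Request:
shift_gripper --deltas '[[[0, 0, -0.0053, 0, 0.02], [0, 0, -0.012, 0, 0.02], [0, 0, -0.0187, 0, 0.02], [0, 0, -0.0253, 0, 0.02], [0, 0, -0.032, 0, 0.02], [0, 0, -0.0387, 0, 0.02], [0, 0, -0.0453, 0, 0.02], [0, 0, -0.052, 0, 0.02], [0, 0, -0.0573, 0, 0.02], [0, 0, -0.0613, 0, 0.02], [0, 0, -0.0627, 0, 0.02], [0, 0, -0.0627, 0, 0.02]]]' --clamp_n 40

```text
clock: 5.05
tool_pos: [0.6044, 0.2258, 0.1809]
tool_rot: [0.102, 0.995, 0.0, -0.001]
contact_force: [9.0, 8.2, -20.5]
finger_gap: 0.027
grasp_force: 40.0
```

```bash
python3 delta.py .605 .2263 .25
```

```text
tool shift [-0.0004  0.0007 -0.0691] turn -0.008 q [ 0.07  0.49 -0.72  1.66  0.35  1.12  0.62] t 5.05 F [  9.    8.2 -20.5] pos [0.6044 0.2258 0.1809]
```

It rose 45 mm and is pressing the stop with 20 N. I'll release, back off upward and look.

In the tool's units: -0.075 m is -0.1, -0.055 m is -0.0733.

Request:
shift_gripper --deltas '[[[0, 0, 0.0027, 0, 0.02], [0, 0, 0.0027, 0, 0.06], [0, 0, 0.0027, 0, 0.06], [0, 0, 0.0027, 0, 0.06], [0, 0, -0.0267, 0, 0.06], [0, 0, -0.0733, 0, 0.06], [0, 0, -0.1, 0, 0.06]]]'

```text
clock: 5.75
tool_pos: [0.6047, 0.2259, 0.2599]
tool_rot: [0.102, 0.995, 0.0, 0.001]
contact_force: [0.2, 0.0, 0.2]
finger_gap: 0.0599
grasp_force: 0.0
```

```bash
python3 - <<'E'
from geo import *
import cv2
p,d=r.capture("scene"); cv2.imwrite("pics/d.png",cv2.convertScaleAbs(cv2.resize(p[130:330,230:430,::-1],None,fx=3,fy=3,interpolation=2),alpha=1.8))
print(proj("scene",[[.605,.2263,.1925],[.605,.2263,.1475]])) 
E
python3 delta.py .457 .103 .23
```

```text
[[327.33320901 223.71740565]
 [325.02514493 237.86793819]]
tool shift [ 0.1204 -0.1512  0.0318] turn -0.008 q [ 0.09  0.42 -0.74  1.57  0.3   1.25  0.67] t 5.8 F [-0.1  0.9  3.4] pos [0.6055 0.2265 0.2626]
```

View pics/d.png

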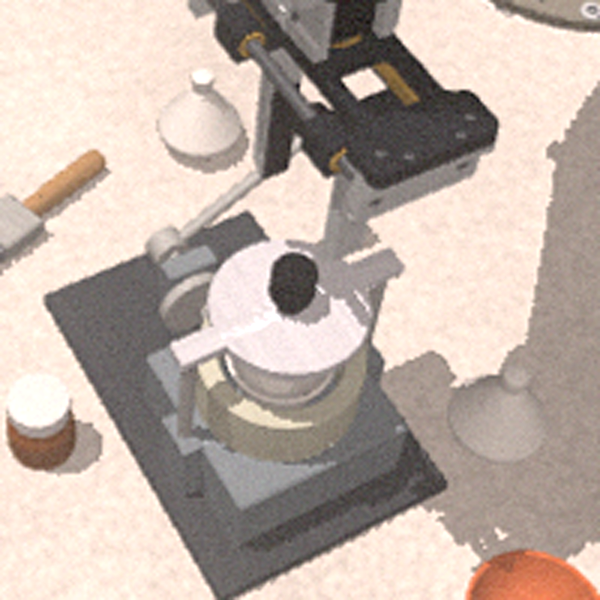

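The cap stays open: the knob is at (294,284) in the crop, scene (328,224.7), against a predicted (327.3,223.7). Next I go above the lever handle.

In the tool's units: -0.151 m is -0.2013, 0.12 m is 0.16, -0.008 rad is -0.0025.

Request:
shift_gripper --deltas '[[[0.02, -0.0267, 0, 0, 0.06], [0.0533, -0.0667, 0, 0, 0.06], [0.0867, -0.1093, 0, 0, 0.06], [0.12, -0.1507, 0.0067, 0, 0.06], [0.1467, -0.184, 0.02, -0.0013, 0.06], [0.16, -0.2, 0.04, -0.0025, 0.06], [0.16, -0.2013, 0.0533, -0.0025, 0.06], [0.16, -0.2013, 0.0533, -0.0025, 0.06]]]'

```text
clock: 6.6
tool_pos: [0.456, 0.1019, 0.2167]
tool_rot: [0.099, 0.995, -0.0, -0.0]
contact_force: [0.2, 0.9, 0.0]
finger_gap: 0.0601
grasp_force: 0.0
```

```bash
python3 delta.py .457 .103 .102
```

```text
tool shift [-0.0009  0.0013  0.1147] turn -0.001 q [ 0.37  0.13 -0.77  2.    0.11  1.05  0.92] t 6.6 F [0.2 0.9 0. ] pos [0.456  0.1019 0.2167]
```

In the tool's units: 0.115 m is 0.1533, 0.11 m is 0.1467.

Request:
shift_gripper --deltas '[[[0, 0.0013, 0.0267, 0, 0.06], [0, 0.0013, 0.0667, 0, 0.06], [0, 0.0013, 0.1067, 0, 0.06], [0, 0.0013, 0.1333, 0, 0.06], [0, 0.0013, 0.1467, 0, 0.06], [0, 0.0013, 0.1533, 0, 0.06], [0, 0.0013, 0.1533, 0, 0.06]]]'

```text
clock: 7.3
tool_pos: [0.4568, 0.1038, 0.1026]
tool_rot: [0.098, 0.995, 0.0, -0.0]
contact_force: [0.2, 0.1, 0.8]
finger_gap: 0.06
grasp_force: 0.0
```

```bash
python3 delta.py .457 .103 .102
python3 - <<'E'
from rig import r
import cv2
p,d=r.capture("scene"); a=p[110:270,250:410,::-1]
q,d=r.capture("top"); b=q[200:310,220:330,::-1]
cv2.imwrite("pics/e.png",cv2.convertScaleAbs(cv2.hconcat([cv2.resize(a,(400,400),interpolation=2),cv2.resize(b,(400,400),interpolation=2)]),alpha=1.8))
E
```

```text
tool shift [-0.0003 -0.0007  0.0006] turn 0.0 q [ 0.28  0.3  -0.74  2.12  0.28  0.82  0.75] t 7.3 F [0.2 0.1 0.8] pos [0.4568 0.1038 0.1026]
```

View pics/e.png

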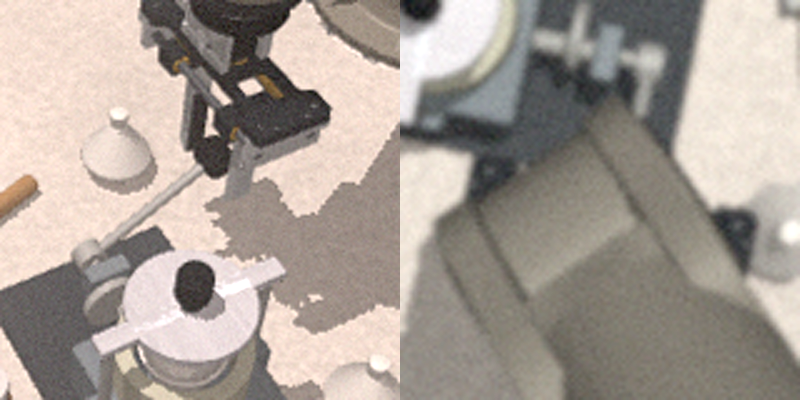

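The handle sits between the fingers (left crop, (213,155)). I close on it.

Request:
shift_gripper --deltas '[[[0, 0, 0, 0, 0.04], [0, 0, 0, 0, 0.02], [0, 0, 0, 0, 0.015], [0, 0, 0, 0, 0.015], [0, 0, 0, 0, 0.015]]]' --clamp_n 25

```text
clock: 7.9
tool_pos: [0.4562, 0.1024, 0.1025]
tool_rot: [0.098, 0.995, -0.001, -0.0]
contact_force: [-0.1, 1.6, 2.5]
finger_gap: 0.0258
grasp_force: 25.0
```

```bash
python3 delta.py .457 .103 .102
```

```text
tool shift [-0.0006  0.0008  0.0005] turn -0.0 q [ 0.29  0.3  -0.74  2.12  0.28  0.82  0.75] t 7.9 F [-0.1  1.6  2.5] pos [0.4562 0.1024 0.1025]
```

The handle is held at 25.8 mm. I follow the arc to a lever elevation of about 60° first.

In the tool's units: -0.0512 m is -0.0683, -0.0475 m is -0.0633.

Request:
shift_gripper --deltas '[[[-0.0048, 0, -0.008, 0, 0.015], [-0.0107, 0, -0.0164, 0, 0.015], [-0.0167, 0, -0.024, 0, 0.015], [-0.0229, 0, -0.0316, 0, 0.015], [-0.0296, 0, -0.0387, 0, 0.015], [-0.0367, 0, -0.0453, 0, 0.015], [-0.044, 0, -0.052, 0, 0.015], [-0.0519, 0, -0.0577, 0, 0.015], [-0.06, 0, -0.0633, 0, 0.015], [-0.0683, 0, -0.0683, 0, 0.015], [-0.0683, 0, -0.0683, 0, 0.015]]]'

```text
clock: 9.0
tool_pos: [0.5069, 0.0924, 0.1541]
tool_rot: [0.099, 0.995, -0.0, -0.0]
contact_force: [-2.3, -6.6, -2.4]
finger_gap: 0.026
grasp_force: 25.0
```

```bash
python3 delta.py .5755 .0793 .171
```

```text
tool shift [-0.0698  0.0006 -0.0169] turn -0.001 q [ 0.32  0.3  -0.73  1.98  0.25  0.95  0.84] t 9.0 F [-2.3 -6.6 -2.4] pos [0.5069 0.0924 0.1541]
```

In the tool's units: -0.0627 m is -0.0836, -0.0605 m is -0.0807.

Request:
shift_gripper --deltas '[[[-0.0087, 0, -0.0048, 0, 0.015], [-0.0175, 0, -0.0089, 0, 0.015], [-0.0267, 0, -0.0127, 0, 0.015], [-0.0356, 0, -0.0159, 0, 0.015], [-0.0453, 0, -0.0187, 0, 0.015], [-0.0545, 0, -0.0209, 0, 0.015], [-0.064, 0, -0.0227, 0, 0.015], [-0.0739, 0, -0.024, 0, 0.015], [-0.0807, 0, -0.0247, 0, 0.015], [-0.0836, 0, -0.0248, 0, 0.015], [-0.0836, 0, -0.0248, 0, 0.015]]]'

```text
clock: 10.1
tool_pos: [0.5681, 0.0802, 0.1725]
tool_rot: [0.099, 0.995, -0.0, -0.001]
contact_force: [-5.3, -4.6, -0.5]
finger_gap: 0.0257
grasp_force: 25.0
```

```bash
python3 delta.py .5755 .0793 .171
python3 - <<'E'
from geo import *
import cv2
p,d=r.capture("scene"); a=p[110:270,250:410,::-1]
cv2.imwrite("pics/f.png",cv2.convertScaleAbs(cv2.resize(a,(600,600),interpolation=2),alpha=1.8))
s=[.605,.2264,-.197]
for x in(-.01,0,.01): print((proj("scene",stand(s,[x,-.15,.19]))-[250,110])*3.75)
print((proj("scene",stand(s,[0,-.15,.05]))-[250,110])*3.75)
E
```

```text
tool shift [-0.0075  0.0006  0.0015] turn -0.001 q [ 0.31  0.38 -0.7   1.84  0.28  1.03  0.87] t 10.1 F [-5.3 -4.6 -0.5] pos [0.5681 0.0802 0.1725]
[[155.84801929 216.19347778]]
[[139.11585026 222.64771797]]
[[122.27269265 229.14477072]]
[[133.22163781 384.14153304]]
```

View pics/f.png

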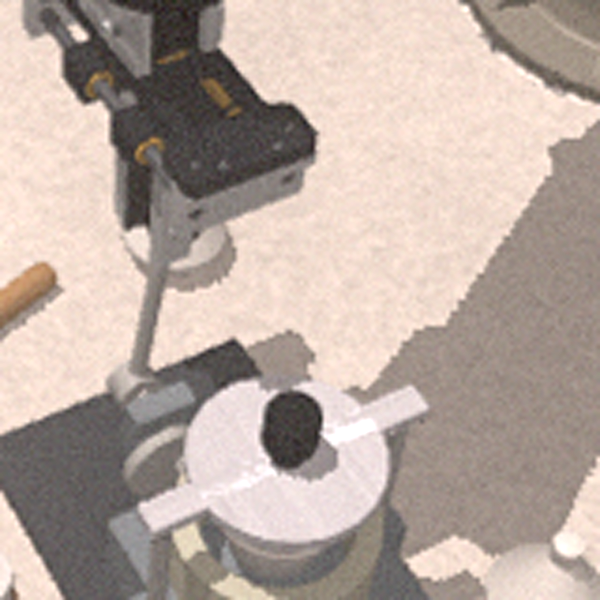

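The lever is near vertical: the bar runs from (142,375) up to (160,265) in the crop. I'll move to the nominal top, then check the bar's direction in a larger crop with the predicted vertical line overlaid.

In the tool's units: -0.007 m is -0.0093, -0.006 m is -0.008.

Request:
shift_gripper --deltas '[[[-0.0027, 0, -0.0001, 0, 0.015], [-0.0053, 0, -0.0003, 0, 0.015], [-0.008, 0, -0.0003, 0, 0.015], [-0.0093, 0, -0.0003, 0, 0.015], [-0.0093, 0, -0.0003, 0, 0.015], [-0.0093, 0, -0.0003, 0, 0.015]]]'

```text
clock: 10.75
tool_pos: [0.5747, 0.0789, 0.1728]
tool_rot: [0.099, 0.995, -0.0, -0.001]
contact_force: [-4.4, -5.6, 0.3]
finger_gap: 0.026
grasp_force: 25.0
```

```bash
python3 delta.py .5755 .0793 .171
python3 - <<'E'
from geo import *
import cv2
p,d=r.capture("scene"); u0,v0,w=265,150,75; k=8
a=cv2.convertScaleAbs(cv2.resize(p[v0:v0+w,u0:u0+w,::-1],(600,600),interpolation=2),alpha=1.8)
s=[.605,.2264,-.197]
for deg,c in((80,(0,200,0)),(90,(0,0,255)),(100,(255,0,0))):
    t=np.radians(deg)
    P=(proj("scene",stand(s,[[0,-.15,.05],[-.12*np.cos(t),-.15,.05+.12*np.sin(t)]]))-[u0,v0]+.5)*k
    print(deg,P.round(0).tolist()); cv2.line(a,*[tuple(int(z) for z in q) for q in P],c,1)
cv2.imwrite("pics/g.png",a)
E
```

```text
tool shift [-0.0007  0.0006  0.0018] turn -0.001 q [ 0.31  0.39 -0.7   1.82  0.28  1.04  0.88] t 10.75 F [-4.4 -5.6  0.3] pos [0.5747 0.0789 0.1728]
80 [[168.0, 504.0], [251.0, 190.0]]
90 [[168.0, 504.0], [179.0, 213.0]]
100 [[168.0, 504.0], [105.0, 247.0]]
```

View pics/g.png

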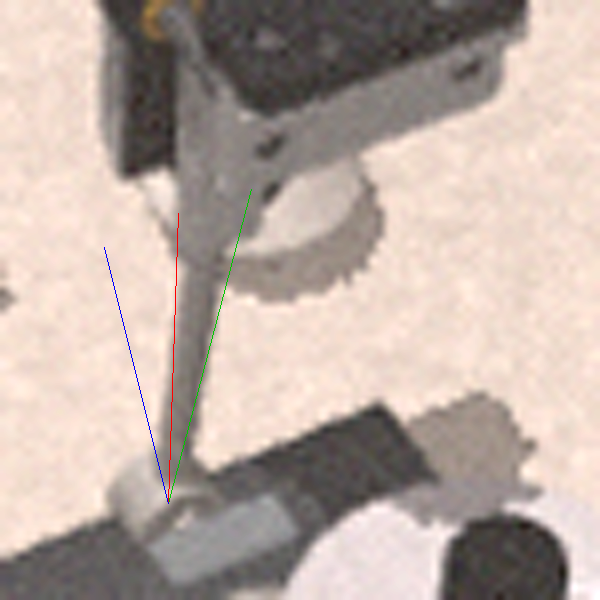

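The bar reads from (179,440) to (204,260) in the crop. That puts the lever near 85 or 86°, while the hand travelled 60° of arc, so the handle may have crept in the pads. I'll check the bar's direction from depth, using the first picture (30° at rest) to validate the method.

```bash
cat > ang.py <<'E'
from geo import *
def ang(d,a,b,name="scene"):
    c=r.camera_params(name); f=210/np.tan(np.radians(c['vertical_fov']/2)); P=[]
    for t in np.linspace(0,1,40):
        u,v=np.array(a)*(1-t)+np.array(b)*t
        for du in(-.7,0,.7):
            i,j=int(round(v)),int(round(u+du)); z=d[i,j]
            if z>0: P.append([(j-c['cx'])*z/f,-(i-c['cy'])*z/f,-z])
    W=R.from_quat(c['rotation']).apply(P)+c['eye']
    L=R.from_euler('z',.197).apply(W-[.605,.2264,0])
    L=L[abs(L[:,1]-np.median(L[:,1]))<.008]
    m=L.mean(0); g=np.linalg.svd(L-m)[2][0]; g*=np.sign(g[2])
    h=m-[0,-.15,.05]
    print(len(L),"mean",m.round(4),"dir",g.round(3),"angle dir",np.degrees(np.arctan2(g[2],-g[0])).round(1),"angle from pivot",np.degrees(np.arctan2(h[2],-h[0])).round(1))
E
python3 - <<'E'
from ang import *
print("rest"); ang(np.load("scene0.npy"),(230+195/3,150+168/3),(230+290/3,150+92/3))
d=r.capture("scene")[1]; print("now"); ang(d,(265+181/8-.5,150+425/8-.5),(265+202/8-.5,150+270/8-.5))
E
```

```text
rest
119 mean [-0.06   -0.1467  0.0862] dir [-0.865  0.006  0.502] angle dir 30.2 angle from pivot 31.1
now
120 mean [-0.0035 -0.147   0.1183] dir [-0.09  -0.025  0.996] angle dir 84.8 angle from pivot 87.0
```

Depth validates at rest (30.2°) and now gives about 85–86°, so the lever needs about 4° more, roughly 10 mm along stand +x.

In the tool's units: -0.009 m is -0.012, -0.0075 m is -0.01.

Request:
shift_gripper --deltas '[[[-0.0033, 0, 0, 0, 0.015], [-0.0067, 0, 0, 0, 0.015], [-0.01, 0, 0, 0, 0.015], [-0.012, 0, 0, 0, 0.015], [-0.012, 0, 0, 0, 0.015], [-0.012, 0, 0, 0, 0.015]]]'

```text
clock: 11.45
tool_pos: [0.5835, 0.0772, 0.1727]
tool_rot: [0.099, 0.995, -0.0, -0.001]
contact_force: [-4.9, -5.2, -1.7]
finger_gap: 0.0258
grasp_force: 25.0
```

```bash
python3 delta.py .5755 .0793 .171
cat > meas.py <<'E'
from ang import *
import cv2
p,d=r.capture("scene"); k=8; g=p.astype(int).sum(2)
# bar centre per row: darkest run between cols 280..298
rows=range(184,204); C=[]
for v in rows:
    w=np.clip(g[v,281:298].max()*0.8-g[v,281:298],0,None); C.append((w*np.arange(281,298)).sum()/w.sum())
a=np.polyfit(rows,C,1); print("slope du/dv",a[0].round(3),"line",np.polyval(a,[184,203]).round(2))
s=[.605,.2264,-.197]
for deg in(80,85,90,95):
    t=np.radians(deg);P=proj("scene",stand(s,[[-.02*np.cos(t),-.15,.05+.02*np.sin(t)],[-.1*np.cos(t),-.15,.05+.1*np.sin(t)]]));q=P[1]-P[0];print(deg,(q[0]/q[1]).round(3),end="; ")
ang(d,(np.polyval(a,202),202),(np.polyval(a,185),185))
cv2.imwrite("pics/h.png",cv2.convertScaleAbs(cv2.resize(p[150:240,255:345,::-1],(600,600),interpolation=2),alpha=1.8))
E
python3 meas.py
```

```text
tool shift [0.0083 0.0005 0.0018] turn -0.001 q [ 0.31  0.4  -0.69  1.8   0.29  1.05  0.88] t 11.45 F [-4.9 -5.2 -1.7] pos [0.5835 0.0772 0.1727]
slope du/dv -0.17 line [289.03 285.8 ]
80 -0.265; 85 -0.156; 90 -0.036; 95 0.096; 119 mean [-0.0007 -0.1464  0.1187] dir [-0.073  0.033  0.997] angle dir 85.8 angle from pivot 89.4
```

It is at about 87° now. I'll go 4 mm more, then view it.

In the tool's units: -0.0045 m is -0.006, -0.004 m is -0.0053.

Request:
shift_gripper --deltas '[[[-0.0027, 0, 0, 0, 0.015], [-0.0053, 0, 0, 0, 0.015], [-0.006, 0, 0, 0, 0.015], [-0.006, 0, 0, 0, 0.015], [-0.006, 0, 0, 0, 0.015]]]'

```text
clock: 12.0
tool_pos: [0.5878, 0.0763, 0.1726]
tool_rot: [0.098, 0.995, -0.0, -0.001]
contact_force: [-4.5, -4.1, -2.4]
finger_gap: 0.0257
grasp_force: 25.0
```

```bash
python3 - <<'E'
from ang import *
import cv2
D=[];G=[]
for i in range(6):
    p,d=r.capture("scene");D.append(d);G.append(p.astype(float))
d=np.median(D,0);p=np.mean(G,0);np.save("d6.npy",d);np.save("p6.npy",p)
ang(d,(285.9,202),(288.4,184))
u0,v0,w=270,165,60;k=10
a=cv2.convertScaleAbs(cv2.resize(p[v0:v0+w,u0:u0+w,::-1],(600,600),interpolation=2),alpha=1.8)
s=[.605,.2264,-.197]
for off,c in((-.005,(0,0,255)),(.005,(0,0,255))):
    e=np.array([.86,-.5,0])*off
    P=(proj("scene",stand(s,np.array([[0,-.15,.06],[0,-.15,.18]])+e))-[u0,v0]+.5)*k
    cv2.line(a,*[tuple(int(z) for z in q) for q in P],c,1); print(P.round().tolist())
cv2.imwrite("pics/i.png",a)
E
python3 delta.py .5755 .0793 .171
```

```text
110 mean [ 0.0003 -0.1463  0.1192] dir [-0.052  0.006  0.999] angle dir 87.0 angle from pivot 90.3
[[184.0, 453.0], [200.0, 84.0]]
[[139.0, 451.0], [150.0, 82.0]]
tool shift [0.0126 0.0005 0.0016] turn -0.0 q [ 0.31  0.41 -0.69  1.79  0.29  1.05  0.88] t 12.3 F [-4.7 -4.7 -3.4] pos [0.5877 0.0763 0.1726]
```

View pics/i.png

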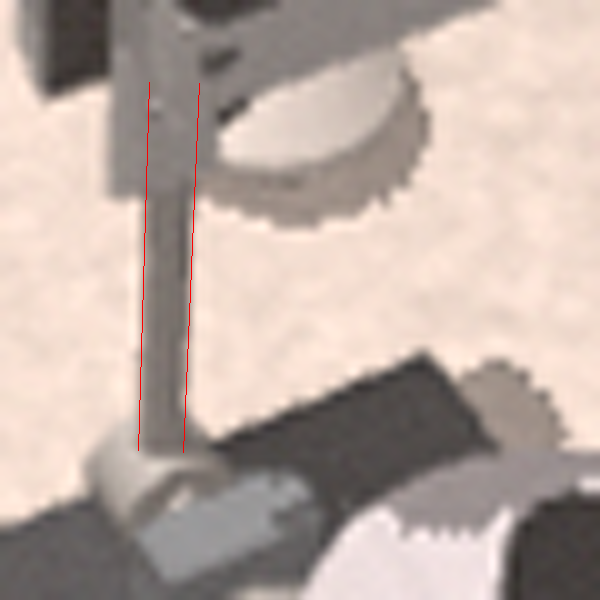

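The bar lies between the predicted edges of a vertical lever ((140–182,440) up to (145–187,210)), so it is essentially upright. I'll do one numeric edge check on the averaged picture.

```bash
python3 - <<'E'
from geo import *
g=np.load("p6.npy").sum(2); L=[];Rr=[];rows=np.arange(187,207)
for v in rows:
    x=g[v,276:298]; m=6+np.argmin(x[6:15]); bl=x[2:6].mean(); th=(x[8:12].mean()+bl)/2
    i=max(j for j in range(12) if x[j]>th and j<10); L.append(276+i+(x[i]-th)/(x[i]-x[i+1]))
    if v<202:
        br=x[16:20].mean(); th=(x[8:12].mean()+br)/2
        i=min(j for j in range(11,22) if x[j]>th); Rr.append(276+i-(x[i]-th)/(x[i]-x[i-1]))
s=[.605,.2264,-.197]
fl=np.polyfit(rows,L,1); fr=np.polyfit(rows[:len(Rr)],Rr,1); print("L",fl[0],np.std(L-np.polyval(fl,rows)),"R",fr[0],np.std(Rr-np.polyval(fr,rows[:len(Rr)])),np.polyval(fl,195),np.polyval(fr,195))
for deg in(84,86,88,90,92):
    t=np.radians(deg);P=proj("scene",stand(s,[[-.03*np.cos(t),-.15,.05+.03*np.sin(t)],[-.1*np.cos(t),-.15,.05+.1*np.sin(t)]]));q=P[1]-P[0];print(deg,(q[0]/q[1]).round(3), (P[0]+(195-P[0,1])/q[1]*q)[0].round(2))
E
```

```text
L -0.01993015103082709 0.08180369534588493 R -0.028769749720491 0.05306935059902049 283.68463275410153 288.5328345844648
84 -0.178 288.63
86 -0.133 287.84
88 -0.086 287.02
90 -0.036 286.16
92 0.015 285.27
```

The edges give about 90.2° and are steady, and the cap is still open. I'll hand in.

```bash
python3 -c "
from rig import r
print(r.close_job())"
```

```text
the job is handed in; nothing more can be done
None
```

The job is handed in: the cap is up in its open position and released, and the arm is still gripping the lever at about 90° (edge fit 90.2°, depth check 87–89°); the handle crept in the pads on the way up, which I corrected, but I did not measure the bowl's lift directly.

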